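Feed one blue tile through the gate with one turn of the flywheel

TASK

Lay the blue glazed tile flat on the yellow square of the tile feeder and let go of it. Then take the black knob of the flywheel and turn the wheel exactly one full revolution, counterclockwise seen from above, so that the pusher drives the tile right through the orange gate and draws back; stop with the knob at the red pointer again and let go.

Things in the scene. Friction and masses are not known exactly. Their poses are not given: they have to be found in the camera images.
- blue_tile: The only loose tile on the table with a blue glaze: 48 x 48 mm, 12 mm thick, 60 g, lying flat on the table, glaze up, clay-coloured body. Origin: centre of its underside; z up, x and y along its edges. Green, white and amber tiles of the same size lie near it and are not wanted.
- feeder: Fixed tile feeder, green gear case on a grey bed; origin on the table under the flywheel's axis, y along the feed. Bed top 30 mm up, x -70 to 70, y -115 to 345 mm, no side walls. Yellow loading square: 64 mm, centre x 0, y 160. Orange gate at y 225: opening 108 wide, 18 high, top 62 mm up. To load, grip the tile across the feed (by its sides facing feeder x) to keep clear of wheel and gate.
- flywheel (a joint): Wheel angle, rad, about feeder z, growing counterclockwise from above. 0: knob at the red pointer (feeder x -95 mm, y 0, 80 mm high), start within 0.12 of it; 6.283: one turn. Stops at -0.3, 7.28. About 2 N at the knob; stays where left. Flat steel wheel, radius 83, top 77, hub 83 mm up. The pusher's 64 mm wide face goes from feeder y 115 to 245 mm at half a turn and back by a full turn.
- knob (a point): Middle of the black upright knob on the flywheel: a cylinder 26 mm in diameter, 46 mm high, from 86 to 132 mm above the table; this point is 109 mm up and 60 mm from the wheel's axis, in the feeder's -x direction at home. The knob spins freely on its pin, so a gripper holding it can go round without turning itself.

How it is judged:
By the outcome, as a careful person would: the job done as asked, in the order asked, and still so for the second after the job is handed in, with the robot touching nothing.
It also fails if it takes over 64 s, if anything falls off the work surface, if the arm or the gripper's body presses on something with over 40 N, if the wrist force passes 120 N, or if a joint passes its speed limit or range.

ROBOT

A 6-joint arm with a two-finger parallel gripper is mounted at the origin on the work surface. World frame = base frame: x ahead of the robot, y to its left, z up, the work surface at z = 0. Lengths are in m, angles in rad, forces in N, time in s.
With the tool pointing down it reaches from about 0.2 to 0.875 m from the base axis. Payload 3.4 kg.
Tool frame: the origin (TCP) lies on the mounting face of the last link; the fingertips stand 199 mm ahead of it and the grasp point (between the pads) lies 180 mm ahead of it; z points along the fingers, y is the line along which they close (so a half turn about z gives the same grasp; the last joint's range is limited). The gripper opens to 94 mm and grips with 3 to 60 N. Pads are 16 mm wide; open, the fingers measure 119 mm over their backs; the gripper's body (75 mm by 177 mm) begins 78 mm behind the grasp point.
Start: joints at [-1.451, 0.276, 1.505, -0, 1.361, -0.121], TCP at [0.137, -0.558, 0.405] pointing down, gripper open.
Joint ranges: [-2.89, 2.89], [-0.75, 2.08], [0.22, 2.7], [-1.18, 4.32], [0.11, 2.71], [-2.7, 2.7]. Speed limits (rad/s): [2.57, 2.57, 3.14, 3.14, 3.14, 3.14].

INTERFACE

Orientations are given as [roll, pitch, yaw] about the fixed x, y, z axes, in that order (R = Rz(yaw) Ry(pitch) Rx(roll)).
In Python, from bench import sensors, camera, calibration, job gives the robot as it stands. The module is installed in compiled form; this text tells all that it offers.
- The arm moves only by the shell command python3 -m pendant 'ROWS' [FORCE]. ROWS is JSON, a list of rows, each an object of numbers: "tx", "ty", "tz": the shift along the tool's x, y, z in units of 25 mm (1.0 is 25 mm); "rx", "ry", "rz": the turn, a rotation vector about the tool's x, y, z in units of 5 degrees (1.0 is 5 degrees); "gripper": the opening, from 0 (shut) to 1 (fully open). A call has exactly 8 rows; each row shifts and turns the commanded pose from where the row before left it, along the tool's axes as they then stand; what a row does not reach is not made up. A row lasts 1/12 s, in which the tool goes at most 41.7 mm and 7.16 degrees, less where a joint would pass 70% of its speed; a pose out of reach is approached as far as the arm can. A call with a number of a shift or a turn outside -1 to 1 is refused whole. A call with a gripper value outside its range is refused whole. The fingers move at their own pace and stop on an object; FORCE is the grip in N (left out, the last holds). Time passes only in rows, so rows that do not move let the fingers close, or fill a call up. It gives the time, the measured TCP pose, the force, the opening and the grip force at its end, in the units of the state.
- sensors.get_state(): the state, without advancing time (a new reading comes with each control period).
- camera(name): name is "scene" or "top" or "wrist"; returns the picture (480x640x3 uint8, red, green, blue); there is no depth.
- calibration(name): a dict with "mtx" (3x3 intrinsics, pixels), "R" (3x3) and "t" (3): a world point X has camera coordinates R X + t; the wrist camera has in their place "hand_eye" (4x4, takes a point from camera to tool coordinates, whose origin is the TCP and whose axes are the flange's). Camera axes: x right, y down, z forward; pixel columns grow to the right and rows downward; lengths in m; the calibration is good to about 2 mm. The wrist camera is an equidistant fisheye: a pixel r from the principal point sees the ray r / f radians off the axis. A picture is of the moment at which its call begins: read the wrist's pose just before it. calibration takes no time and is no camera call.
- job.hand_in(): hands the job in; it is judged then, once.
The state is a dict: "clock": time; "q": joint angles; "qd": joint speeds; "joint_efforts": joint torques, N m; "position": TCP position; "tcp_rot": TCP orientation; "wrist_force": force on the tool from outside, world axes, zero at the start; "torque": the same for the moment, N m; "opening": opening from 0.0 (shut) to 1.0 (fully open); "grip_force": force on a finger pad.
Only numpy, scipy, OpenCV 4.12 (cv2) and the standard library are available. Lean on these libraries where they do the work, as an engineer would, in place of code of your own. Each camera call takes 0.05 s, during which the arm holds its last target. There are 200 camera calls.

## Working session

There is one attempt and no reset: what is moved stays moved. The work goes in short steps, Python scripts to look and compute and a shell command to move; the robot and the scene stay as the last step left them, time stands still between calls to the robot, and variables do not carry over. Pictures are saved under pics/ and viewed, at most 10 in all, crops included, and the job is handed in when it is done.

```bash
mkdir -p pics; python3 - <<'E'
from bench import sensors,camera,calibration
import cv2,numpy as np
s=sensors.get_state();print(s)
for n in("scene","top","wrist"):
    im=camera(n);cv2.imwrite(f"pics/{n}0.png",im[:,:,::-1]);np.save(f"pics/{n}0.npy",im);print(n,calibration(n))
E
```

```text
{'clock': 0.0, 'q': array([-1.45099703e+00,  2.76587868e-01,  1.50610938e+00, -5.43829431e-06,
        1.36070041e+00, -1.21002492e-01]), 'qd': array([ 0.00031826, -0.00127575,  0.00060773,  0.00035367, -0.0007072 ,
        0.0018232 ]), 'joint_efforts': array([-1.08149492e-03, -4.04594278e+01, -2.37234020e+01,  7.02291797e-02,
        3.46490555e-02, -1.46739198e-04]), 'position': array([ 0.13709425, -0.55820447,  0.40381796]), 'tcp_rot': array([-3.13980021e+00, -2.12599403e-04,  2.40802737e-01]), 'wrist_force': array([-0.16578984,  0.61216218, -0.42988849]), 'torque': array([ 0.07612702, -0.05625785, -0.00058131]), 'grip_force': 0.0, 'opening': 1.0006774062405484}
scene {'mtx': array([[501.06053697,   0.        , 325.55988068],
       [  0.        , 501.06053697, 238.47488832],
       [  0.        ,   0.        ,   1.        ]]), 'R': array([[-0.26075229,  0.96514128,  0.0225955 ],
       [ 0.50319301,  0.15584767, -0.85000488],
       [-0.82389625, -0.21027082, -0.52628998]]), 't': array([ 0.07129703, -0.15947967,  1.4045021 ])}
top {'mtx': array([[512.06839951,   0.        , 312.96919398],
       [  0.        , 512.06839951, 239.86529146],
       [  0.        ,   0.        ,   1.        ]]), 'R': array([[-0.00484261, -0.99955828, -0.02932226],
       [-0.99169056,  0.00856997, -0.12836037],
       [ 0.12855496,  0.02845701, -0.99129401]]), 't': array([0.09419753, 0.49946794, 0.96575346])}
wrist {'mtx': array([[371.64829954,   0.        , 321.91781842],
       [  0.        , 371.64829954, 244.7962575 ],
       [  0.        ,   0.        ,   1.        ]]), 'hand_eye': array([[-4.05972264e-04, -9.57081727e-01, -2.89817879e-01,
         8.43570773e-02],
       [ 9.99999881e-01, -4.67048276e-04,  1.41575649e-04,
        -1.25022685e-04],
       [-2.70858408e-04, -2.89817787e-01,  9.57081803e-01,
         2.00559975e-02],
       [ 0.00000000e+00,  0.00000000e+00,  0.00000000e+00,
         1.00000000e+00]])}
```

View pics/top0.png

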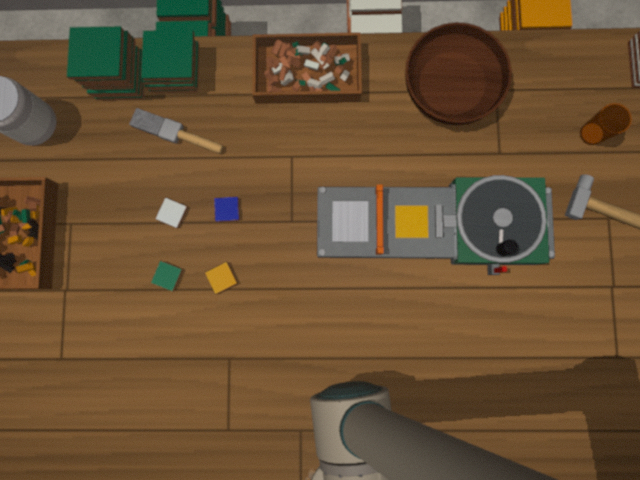

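View pics/scene0.png

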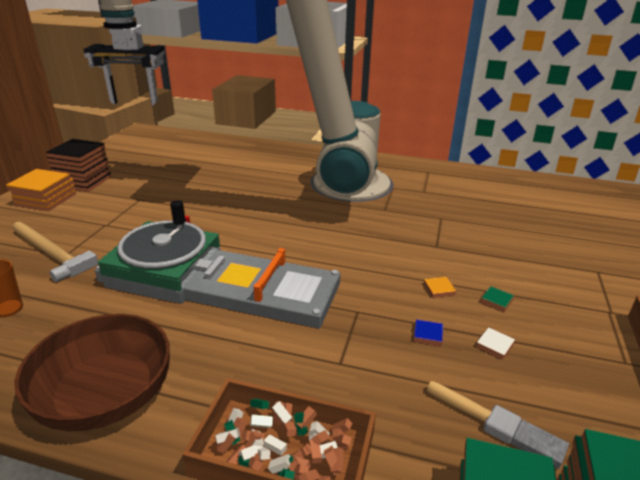

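The top view shows the blue tile at (227,209), the yellow square at (411,222), the gate at x≈380, the wheel hub at (502,217), the knob at (508,247) and the pointer at (500,269). The scene view agrees. Next I'll measure these by colour.

```bash
cat > h.py <<'E'
import numpy as np,cv2
from scipy.spatial.transform import Rotation as Ro
from bench import sensors,camera,calibration
def ray(name,px,st=None):
    c=calibration(name);K=c["mtx"];d=np.array([(px[0]-K[0,2])/K[0,0],(px[1]-K[1,2])/K[1,1],1])
    if name!="wrist": return -c["R"].T@c["t"],c["R"].T@d
    r=np.hypot(d[0],d[1]);d=np.array([d[0]/r*np.sin(r),d[1]/r*np.sin(r),np.cos(r)]) if r>0 else d
    R=Ro.from_euler("xyz",st["tcp_rot"]).as_matrix();H=c["hand_eye"]
    return R@H[:3,3]+st["position"],R@H[:3,:3]@d
def onz(name,px,z,st=None):
    o,d=ray(name,px,st);return o+d*(z-o[2])/d[2]
def blobs(im,lo,hi,amin=60):
    m=cv2.inRange(cv2.cvtColor(im,cv2.COLOR_RGB2HSV),lo,hi)
    cs,_=cv2.findContours(m,cv2.RETR_EXTERNAL,cv2.CHAIN_APPROX_NONE)
    return [c for c in cs if cv2.contourArea(c)>=amin]
COL=dict(blue=((110,120,50),(130,255,255)),yel=((20,170,120),(30,255,255)),org=((5,200,120),(14,255,255)),red=((0,180,100),(4,255,255)),blk=((0,0,0),(180,255,35)))
def show(name,im,col,z,st=None,amin=60,roi=None):
    for c in blobs(im,*COL[col],amin):
        ctr=c[:,0].mean(0)
        if roi and not(roi[0]<ctr[0]<roi[2] and roi[1]<ctr[1]<roi[3]):continue
        W=np.array([onz(name,p,z,st)[:2] for p in c[:,0]],np.float32)
        (x,y),s,a=cv2.minAreaRect(W*1000)
        print(name,col,ctr.round(),"area",cv2.contourArea(c),"xy mm",round(x,1),round(y,1),"size",np.round(s,1),"ang",round(a,1))
def need(x,y,z,yaw,st):
    """shift/turn from the present TCP in tool units; z is the grasp point height"""
    R=Ro.from_euler("xyz",st["tcp_rot"]);Rt=Ro.from_euler("xyz",[np.pi,0,yaw])
    print("shift",(R.inv().apply(np.array([x,y,z+.18])-st["position"])/.025).round(2),"rot",(np.degrees((R.inv()*Rt).as_rotvec())/5).round(2))
E
python3 - <<'E'
from h import *
im=np.load("pics/top0.npy")
show("top",im,"blue",.012);show("top",im,"yel",.03,roi=(380,190,450,260));show("top",im,"org",.062,roi=(360,170,400,270))
show("top",im,"red",.08,amin=8);show("top",im,"blk",.132,amin=30,roi=(450,180,560,270))
print("hub",onz("top",(502.5,217),.083))
for p in [(319,187),(319,257),(553,262),(550,187)]: print(p,onz("top",p,.03))
E
```

```text
top blue [226. 209.] area 476.5 xy mm 568.2 265.9 size [47.2 46.6] ang 1.1
top yel [411. 221.] area 918.5 xy mm 536.2 -102.2 size [61.4 59.5] ang 89.4
top org [379. 218.] area 225.0 xy mm 536.8 -36.5 size [  9.4 129. ] ang 88.8
top red [504. 269.] area 17.5 xy mm 438.2 -258.9 size [9.6 8.4] ang 11.0
top blk [507. 248.] area 236.5 xy mm 471.2 -248.0 size [25.3 37. ] ang 7.8
hub [ 0.53319086 -0.26055827  0.083     ]
(319, 187) [0.60623623 0.07844883 0.03      ]
(319, 257) [0.4667715  0.07933545 0.03      ]
(553, 262) [ 0.45368845 -0.37019832  0.03      ]
(550, 187) [ 0.6009163  -0.37386198  0.03      ]
```

```bash
python3 - <<'E'
import cv2
a=cv2.imread("pics/top0.png");s=cv2.imread("pics/scene0.png")
c=cv2.resize(a[170:280,310:560],None,fx=3.2,fy=3.2,interpolation=2)
cv2.imwrite("pics/crop0.png",c)
E
```

```text
(no output)
```

View pics/crop0.png

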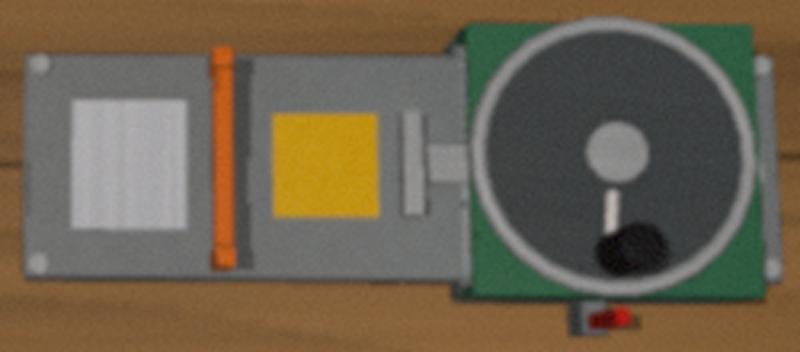

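```bash
python3 -m pendant '[{"rz":-1},{"rz":-1},{"rz":-1},{"rz":-1},{"rz":-1},{"rz":-1},{"rz":-1},{"rz":-1}]'
python3 -m pendant '[{"rz":-1},{"rz":-1},{"rz":-1},{"rz":-1},{"rz":-1},{"rz":-1},{"rz":-1},{"rz":-0.14}]'
python3 -m pendant '[{"tx":0.5,"ty":0.26},{"tx":1,"ty":0.52,"tz":0.1},{"tx":1,"ty":0.52,"tz":0.1},{"tx":1,"ty":0.52,"tz":0.1},{"tx":1,"ty":0.52,"tz":0.1},{"tx":1,"ty":0.52,"tz":0.1},{"tx":1,"ty":0.52,"tz":0.1},{"tx":1,"ty":0.52,"tz":0.1}]'
python3 -c "
from h import *
need(.568,.266,.12,np.radians(89.5),sensors.get_state())"
```

```text
shift [ 24.6 -27.9   4.2] rot [-1.000e-02 -1.000e-02 -1.514e+01]invalid input at $[0]: expected keys tx, ty, tz, rx, ry, rz, gripper
invalid input at $[0]: expected keys tx, ty, tz, rx, ry, rz, gripper
invalid input at $[0]: expected keys tx, ty, tz, rx, ry, rz, gripper
```

```bash
python3 -m pendant '[{"tx":0,"ty":0,"tz":0,"rx":0,"ry":0,"rz":-1,"gripper":1},{"tx":0,"ty":0,"tz":0,"rx":0,"ry":0,"rz":-1,"gripper":1},{"tx":0,"ty":0,"tz":0,"rx":0,"ry":0,"rz":-1,"gripper":1},{"tx":0,"ty":0,"tz":0,"rx":0,"ry":0,"rz":-1,"gripper":1},{"tx":0,"ty":0,"tz":0,"rx":0,"ry":0,"rz":-1,"gripper":1},{"tx":0,"ty":0,"tz":0,"rx":0,"ry":0,"rz":-1,"gripper":1},{"tx":0,"ty":0,"tz":0,"rx":0,"ry":0,"rz":-1,"gripper":1},{"tx":0,"ty":0,"tz":0,"rx":0,"ry":0,"rz":-1,"gripper":1}]'
python3 -m pendant '[{"tx":0,"ty":0,"tz":0,"rx":0,"ry":0,"rz":-1,"gripper":1},{"tx":0,"ty":0,"tz":0,"rx":0,"ry":0,"rz":-1,"gripper":1},{"tx":0,"ty":0,"tz":0,"rx":0,"ry":0,"rz":-1,"gripper":1},{"tx":0,"ty":0,"tz":0,"rx":0,"ry":0,"rz":-1,"gripper":1},{"tx":0,"ty":0,"tz":0,"rx":0,"ry":0,"rz":-1,"gripper":1},{"tx":0,"ty":0,"tz":0,"rx":0,"ry":0,"rz":-1,"gripper":1},{"tx":0,"ty":0,"tz":0,"rx":0,"ry":0,"rz":-1,"gripper":1},{"tx":0,"ty":0,"tz":0,"rx":0,"ry":0,"rz":-0.14,"gripper":1}]'
python3 -m pendant '[{"tx":1,"ty":0.52,"tz":0,"rx":0,"ry":0,"rz":0,"gripper":1},{"tx":1,"ty":0.52,"tz":0,"rx":0,"ry":0,"rz":0,"gripper":1},{"tx":1,"ty":0.52,"tz":0,"rx":0,"ry":0,"rz":0,"gripper":1},{"tx":1,"ty":0.52,"tz":0,"rx":0,"ry":0,"rz":0,"gripper":1},{"tx":1,"ty":0.52,"tz":0,"rx":0,"ry":0,"rz":0,"gripper":1},{"tx":1,"ty":0.52,"tz":0,"rx":0,"ry":0,"rz":0,"gripper":1},{"tx":1,"ty":0.52,"tz":0,"rx":0,"ry":0,"rz":0,"gripper":1},{"tx":1,"ty":0.52,"tz":0,"rx":0,"ry":0,"rz":0,"gripper":1}]'
python3 -c "
from h import *
need(.568,.266,.12,np.radians(89.5),sensors.get_state())"
```

```text
clock: 0.82
position: [0.1371, -0.5583, 0.4043]
tcp_rot: [-3.141, -0.001, 0.943]
wrist_force: [0.4, 0.3, -0.4]
opening: 0.998
grip_force: 0.0
clock: 1.48
position: [0.1371, -0.5583, 0.4043]
tcp_rot: [-3.141, -0.001, 1.564]
wrist_force: [0.4, -0.1, -0.1]
opening: 0.999
grip_force: 0.0
clock: 2.15
position: [0.2432, -0.358, 0.4046]
tcp_rot: [3.141, -0.0, 1.56]
wrist_force: [0.9, -0.1, 0.4]
opening: 0.999
grip_force: 0.0
shift [25.1  12.71  4.19] rot [ 0.   -0.   -0.03]
```

```bash
python3 -m pendant '[{"tx":1,"ty":0.51,"tz":0.1,"rx":0,"ry":0,"rz":0,"gripper":1},{"tx":1,"ty":0.51,"tz":0.1,"rx":0,"ry":0,"rz":0,"gripper":1},{"tx":1,"ty":0.51,"tz":0.1,"rx":0,"ry":0,"rz":0,"gripper":1},{"tx":1,"ty":0.51,"tz":0.1,"rx":0,"ry":0,"rz":0,"gripper":1},{"tx":1,"ty":0.51,"tz":0.1,"rx":0,"ry":0,"rz":0,"gripper":1},{"tx":1,"ty":0.51,"tz":0.1,"rx":0,"ry":0,"rz":0,"gripper":1},{"tx":1,"ty":0.51,"tz":0.1,"rx":0,"ry":0,"rz":0,"gripper":1},{"tx":1,"ty":0.51,"tz":0.1,"rx":0,"ry":0,"rz":0,"gripper":1}]'
python3 -m pendant '[{"tx":1,"ty":0.51,"tz":0.1,"rx":0,"ry":0,"rz":0,"gripper":1},{"tx":1,"ty":0.51,"tz":0.1,"rx":0,"ry":0,"rz":0,"gripper":1},{"tx":1,"ty":0.51,"tz":0.1,"rx":0,"ry":0,"rz":0,"gripper":1},{"tx":1,"ty":0.51,"tz":0.1,"rx":0,"ry":0,"rz":0,"gripper":1},{"tx":1,"ty":0.51,"tz":0.1,"rx":0,"ry":0,"rz":0,"gripper":1},{"tx":1,"ty":0.51,"tz":0.1,"rx":0,"ry":0,"rz":0,"gripper":1},{"tx":1,"ty":0.51,"tz":0.1,"rx":0,"ry":0,"rz":0,"gripper":1},{"tx":1,"ty":0.51,"tz":0.1,"rx":0,"ry":0,"rz":0,"gripper":1}]'
python3 -m pendant '[{"tx":1,"ty":0.51,"tz":0.3,"rx":0,"ry":0,"rz":0,"gripper":1},{"tx":1,"ty":0.51,"tz":0.3,"rx":0,"ry":0,"rz":0,"gripper":1},{"tx":1,"ty":0.51,"tz":0.3,"rx":0,"ry":0,"rz":0,"gripper":1},{"tx":1,"ty":0.51,"tz":0.3,"rx":0,"ry":0,"rz":0,"gripper":1},{"tx":1,"ty":0.51,"tz":0.3,"rx":0,"ry":0,"rz":0,"gripper":1},{"tx":1,"ty":0.51,"tz":0.3,"rx":0,"ry":0,"rz":0,"gripper":1},{"tx":1,"ty":0.5,"tz":0.3,"rx":0,"ry":0,"rz":0,"gripper":1},{"tx":0,"ty":0,"tz":0,"rx":0,"ry":0,"rz":0,"gripper":1}]'
python3 - <<'E'
from h import *
s=sensors.get_state();im=camera("wrist");np.save("pics/w1.npy",im);cv2.imwrite("pics/w1.png",im[:,:,::-1])
show("wrist",im,"blue",.012,s)
need(.568,.266,.021,np.radians(89.5),s)
E
```

```text
clock: 2.82
position: [0.3469, -0.1589, 0.3846]
tcp_rot: [3.141, 0.0, 1.56]
wrist_force: [0.2, -0.5, 0.2]
opening: 1.003
grip_force: 0.0
clock: 3.48
position: [0.4507, 0.0403, 0.3645]
tcp_rot: [3.141, 0.0, 1.56]
wrist_force: [0.5, -1.0, 0.1]
opening: 0.998
grip_force: 0.0
clock: 4.15
position: [0.5426, 0.2166, 0.3103]
tcp_rot: [3.142, -0.002, 1.563]
wrist_force: [-0.0, 0.0, -0.8]
opening: 1.001
grip_force: 0.0
wrist blue [356. 184.] area 3609.5 xy mm 568.5 265.1 size [46.7 46.8] ang 2.9
shift [1.98 1.   4.38] rot [ 0.   -0.02  0.01]
```

View pics/w1.png

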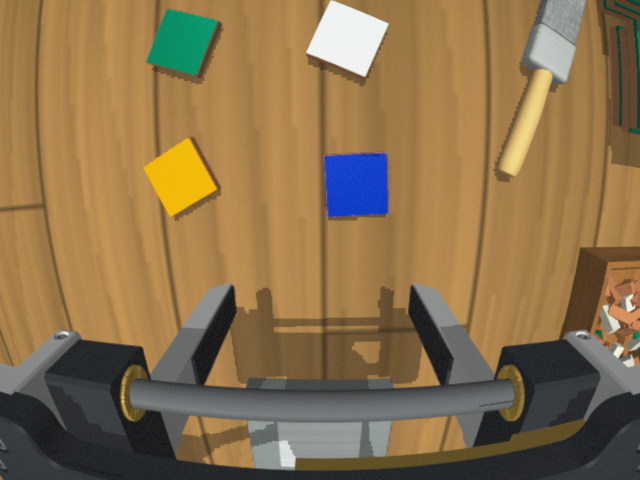

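Blue tile is at pixel (356,184), i.e. (568.5, 265.1) mm, with the other tiles clear of the fingers. I'll go down and grip.

```bash
python3 -m pendant '[{"tx":0.7,"ty":0.35,"tz":0.5,"rx":0,"ry":0,"rz":-0.4,"gripper":1},{"tx":0.7,"ty":0.35,"tz":0.5,"rx":0,"ry":0,"rz":0,"gripper":1},{"tx":0.55,"ty":0.3,"tz":0.5,"rx":0,"ry":0,"rz":0,"gripper":1},{"tx":0,"ty":0,"tz":0.7,"rx":0,"ry":0,"rz":0,"gripper":1},{"tx":0,"ty":0,"tz":0.7,"rx":0,"ry":0,"rz":0,"gripper":1},{"tx":0,"ty":0,"tz":0.5,"rx":0,"ry":0,"rz":0,"gripper":1},{"tx":0,"ty":0,"tz":0,"rx":0,"ry":0,"rz":0,"gripper":1},{"tx":0,"ty":0,"tz":0,"rx":0,"ry":0,"rz":0,"gripper":1}]' 25
python3 -c "
from h import *
s=sensors.get_state();need(.5685,.2652,.0205,np.radians(91.5),s)"
```

```text
clock: 4.87
position: [0.5649, 0.2612, 0.2269]
tcp_rot: [-3.14, 0.001, 1.596]
wrist_force: [0.0, -0.6, 0.6]
opening: 1.003
grip_force: 0.0
shift [0.16 0.15 1.06] rot [-0.02  0.01 -0.02]
```

```bash
python3 -m pendant '[{"tx":0.16,"ty":0.15,"tz":0.4,"rx":0,"ry":0,"rz":0,"gripper":1},{"tx":0,"ty":0,"tz":0.4,"rx":0,"ry":0,"rz":0,"gripper":1},{"tx":0,"ty":0,"tz":0.25,"rx":0,"ry":0,"rz":0,"gripper":1},{"tx":0,"ty":0,"tz":0,"rx":0,"ry":0,"rz":0,"gripper":1},{"tx":0,"ty":0,"tz":0,"rx":0,"ry":0,"rz":0,"gripper":0.4},{"tx":0,"ty":0,"tz":0,"rx":0,"ry":0,"rz":0,"gripper":0.4},{"tx":0,"ty":0,"tz":0,"rx":0,"ry":0,"rz":0,"gripper":0.4},{"tx":0,"ty":0,"tz":0,"rx":0,"ry":0,"rz":0,"gripper":0.4}]' 25
python3 -m pendant '[{"tx":0,"ty":0,"tz":0,"rx":0,"ry":0,"rz":0,"gripper":0.4},{"tx":0,"ty":0,"tz":0,"rx":0,"ry":0,"rz":0,"gripper":0.4},{"tx":0,"ty":0,"tz":0,"rx":0,"ry":0,"rz":0,"gripper":0.4},{"tx":0,"ty":0,"tz":0,"rx":0,"ry":0,"rz":0,"gripper":0.4},{"tx":0,"ty":0,"tz":0,"rx":0,"ry":0,"rz":0,"gripper":0.4},{"tx":0,"ty":0,"tz":0,"rx":0,"ry":0,"rz":0,"gripper":0.4},{"tx":0,"ty":0,"tz":0,"rx":0,"ry":0,"rz":0,"gripper":0.4},{"tx":0,"ty":0,"tz":0,"rx":0,"ry":0,"rz":0,"gripper":0.4}]' 25
```

```text
clock: 5.53
position: [0.5689, 0.2662, 0.2011]
tcp_rot: [3.141, 0.0, 1.597]
wrist_force: [-0.2, 0.2, -0.1]
opening: 0.755
grip_force: 0.0
clock: 6.2
position: [0.5689, 0.2662, 0.201]
tcp_rot: [3.141, 0.0, 1.597]
wrist_force: [-0.2, -0.7, 1.0]
opening: 0.509
grip_force: 24.9
```

```bash
python3 -m pendant '[{"tx":0,"ty":0,"tz":-0.5,"rx":0,"ry":0,"rz":0,"gripper":0.4},{"tx":0,"ty":0,"tz":-0.8,"rx":0,"ry":0,"rz":0,"gripper":0.4},{"tx":0,"ty":0,"tz":-1,"rx":0,"ry":0,"rz":0,"gripper":0.4},{"tx":-0.4,"ty":0,"tz":-0.9,"rx":0,"ry":0,"rz":0.44,"gripper":0.4},{"tx":-0.8,"ty":-0.1,"tz":-0.7,"rx":0,"ry":0,"rz":0,"gripper":0.4},{"tx":-1,"ty":-0.1,"tz":-0.3,"rx":0,"ry":0,"rz":0,"gripper":0.4},{"tx":-1,"ty":-0.1,"tz":0,"rx":0,"ry":0,"rz":0,"gripper":0.4},{"tx":-1,"ty":-0.1,"tz":0,"rx":0,"ry":0,"rz":0,"gripper":0.4}]' 25
python3 -m pendant '[{"tx":-1,"ty":-0.1,"tz":0,"rx":0,"ry":0,"rz":0,"gripper":0.4},{"tx":-1,"ty":-0.1,"tz":0,"rx":0,"ry":0,"rz":0,"gripper":0.4},{"tx":-1,"ty":-0.1,"tz":0,"rx":0,"ry":0,"rz":0,"gripper":0.4},{"tx":-1,"ty":-0.1,"tz":0,"rx":0,"ry":0,"rz":0,"gripper":0.4},{"tx":-1,"ty":-0.1,"tz":0,"rx":0,"ry":0,"rz":0,"gripper":0.4},{"tx":-1,"ty":-0.1,"tz":0,"rx":0,"ry":0,"rz":0,"gripper":0.4},{"tx":-1,"ty":-0.1,"tz":0,"rx":0,"ry":0,"rz":0,"gripper":0.4},{"tx":-1,"ty":-0.1,"tz":0,"rx":0,"ry":0,"rz":0,"gripper":0.4}]' 25
python3 -m pendant '[{"tx":-1,"ty":-0.1,"tz":0,"rx":0,"ry":0,"rz":0,"gripper":0.4},{"tx":-0.8,"ty":0,"tz":0,"rx":0,"ry":0,"rz":0,"gripper":0.4},{"tx":-0.4,"ty":0,"tz":0,"rx":0,"ry":0,"rz":0,"gripper":0.4},{"tx":0,"ty":0,"tz":0,"rx":0,"ry":0,"rz":0,"gripper":0.4},{"tx":0,"ty":0,"tz":0,"rx":0,"ry":0,"rz":0,"gripper":0.4},{"tx":0,"ty":0,"tz":0,"rx":0,"ry":0,"rz":0,"gripper":0.4},{"tx":0,"ty":0,"tz":0,"rx":0,"ry":0,"rz":0,"gripper":0.4},{"tx":0,"ty":0,"tz":0,"rx":0,"ry":0,"rz":0,"gripper":0.4}]' 25
python3 - <<'E'
from h import *
s=sensors.get_state();im=camera("wrist");np.save("pics/w2.npy",im);cv2.imwrite("pics/w2.png",im[:,:,::-1])
show("wrist",im,"org",.062,s);show("wrist",im,"yel",.03,s);show("wrist",im,"blue",s["position"][2]-.201+.012,s)
need(.536,-.1005,.022+.03,np.radians(89.3),s)
E
```

```text
clock: 6.87
position: [0.5578, 0.1606, 0.3067]
tcp_rot: [3.14, -0.0, 1.559]
wrist_force: [0.5, -1.9, -0.9]
opening: 0.511
grip_force: 24.9
clock: 7.53
position: [0.5351, -0.0395, 0.3058]
tcp_rot: [-3.141, 0.0, 1.559]
wrist_force: [-0.1, 0.5, -1.1]
opening: 0.508
grip_force: 24.9
clock: 8.2
position: [0.5324, -0.0923, 0.3059]
tcp_rot: [-3.141, -0.0, 1.56]
wrist_force: [-0.0, 0.1, -0.3]
opening: 0.506
grip_force: 24.9
wrist org [316. 196.] area 83.5 xy mm 528.9 -43.5 size [ 1.2 75.5] ang 89.2
wrist org [342. 182.] area 456.0 xy mm 537.0 -37.7 size [ 13.8 127.6] ang 89.1
wrist yel [329. 244.] area 2622.0 xy mm 535.8 -86.3 size [28.1 64.1] ang 87.7
wrist blue [322. 307.] area 7314.0 xy mm 531.7 -93.4 size [47.5 46.8] ang 0.7
shift [-0.33  0.15  2.95] rot [-0.   -0.    0.02]
```

View pics/w2.png

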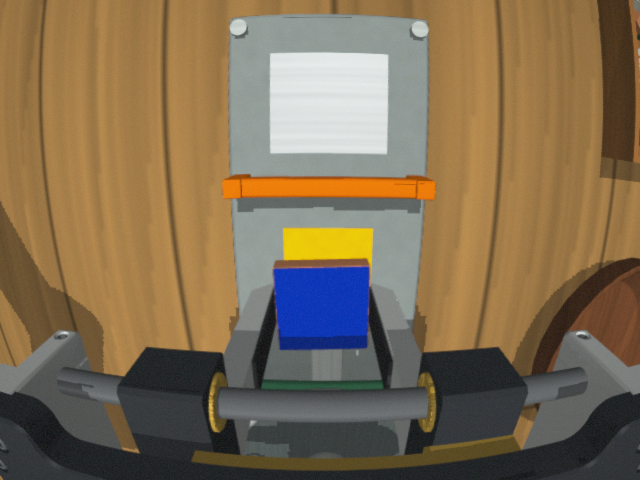

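The gate is at (330,187), with the tile held level at (322,307) over the yellow square, which is partly hidden. Lowering and releasing.

```bash
python3 -m pendant '[{"tx":-0.2,"ty":0.08,"tz":0.5,"rx":0,"ry":0,"rz":0,"gripper":0.4},{"tx":-0.19,"ty":0.08,"tz":0.7,"rx":0,"ry":0,"rz":0,"gripper":0.4},{"tx":0,"ty":0,"tz":0.7,"rx":0,"ry":0,"rz":0,"gripper":0.4},{"tx":0,"ty":0,"tz":0.5,"rx":0,"ry":0,"rz":0,"gripper":0.4},{"tx":0,"ty":0,"tz":0.3,"rx":0,"ry":0,"rz":0,"gripper":0.4},{"tx":0,"ty":0,"tz":0.15,"rx":0,"ry":0,"rz":0,"gripper":0.4},{"tx":0,"ty":0,"tz":0,"rx":0,"ry":0,"rz":0,"gripper":0.4},{"tx":0,"ty":0,"tz":0,"rx":0,"ry":0,"rz":0,"gripper":0.4}]' 25
python3 -c "
from h import *
s=sensors.get_state();need(.5365,-.102,.0515,np.radians(89.3),s)"
```

```text
clock: 8.92
position: [0.5365, -0.103, 0.2351]
tcp_rot: [3.141, 0.0, 1.559]
wrist_force: [0.1, -0.1, -1.0]
opening: 0.507
grip_force: 24.9
shift [ 0.04 -0.    0.14] rot [0.01 0.   0.  ]
```

```bash
python3 -m pendant '[{"tx":0,"ty":0,"tz":0.14,"rx":0,"ry":0,"rz":0,"gripper":0.4},{"tx":0,"ty":0,"tz":0,"rx":0,"ry":0,"rz":0,"gripper":0.4},{"tx":0,"ty":0,"tz":0,"rx":0,"ry":0,"rz":0,"gripper":0.75},{"tx":0,"ty":0,"tz":0,"rx":0,"ry":0,"rz":0,"gripper":0.75},{"tx":0,"ty":0,"tz":0,"rx":0,"ry":0,"rz":0,"gripper":0.75},{"tx":0,"ty":0,"tz":0,"rx":0,"ry":0,"rz":0,"gripper":0.75},{"tx":0,"ty":0,"tz":0,"rx":0,"ry":0,"rz":0,"gripper":0.75},{"tx":0,"ty":0,"tz":-0.2,"rx":0,"ry":0,"rz":0,"gripper":0.75}]' 25
python3 -m pendant '[{"tx":0,"ty":0,"tz":-0.4,"rx":0,"ry":0,"rz":0,"gripper":0.75},{"tx":0,"ty":0,"tz":-0.7,"rx":0,"ry":0,"rz":0,"gripper":0.75},{"tx":0,"ty":0,"tz":-1,"rx":0,"ry":0,"rz":0,"gripper":0.75},{"tx":0,"ty":0,"tz":-1,"rx":0,"ry":0,"rz":0,"gripper":0.75},{"tx":0,"ty":0,"tz":-1,"rx":0,"ry":0,"rz":0,"gripper":0.75},{"tx":0,"ty":0,"tz":-1,"rx":0,"ry":0,"rz":0,"gripper":0.75},{"tx":-0.5,"ty":0,"tz":-0.5,"rx":0,"ry":0,"rz":0,"gripper":0.75},{"tx":-1,"ty":0,"tz":-0.2,"rx":0,"ry":0,"rz":0,"gripper":0.75}]' 25
```

```text
clock: 9.58
position: [0.5359, -0.1031, 0.2356]
tcp_rot: [-3.14, -0.0, 1.558]
wrist_force: [0.6, -0.1, -0.7]
opening: 0.749
grip_force: 0.0
clock: 10.25
position: [0.5361, -0.1393, 0.3854]
tcp_rot: [3.135, 0.001, 1.561]
wrist_force: [-0.3, -0.4, -0.7]
opening: 0.747
grip_force: 0.0
```

```bash
python3 -m pendant '[{"tx":-1,"ty":-0.2,"tz":0,"rx":0,"ry":0,"rz":0,"gripper":0.75},{"tx":-1,"ty":-0.2,"tz":0,"rx":0,"ry":0,"rz":0,"gripper":0.75},{"tx":-1,"ty":-0.2,"tz":0,"rx":0,"ry":0,"rz":0,"gripper":0.75},{"tx":-1,"ty":-0.2,"tz":0,"rx":0,"ry":0,"rz":0,"gripper":0.75},{"tx":-1,"ty":-0.2,"tz":0,"rx":0,"ry":0,"rz":0,"gripper":0.75},{"tx":-1,"ty":-0.2,"tz":0,"rx":0,"ry":0,"rz":0,"gripper":0.75},{"tx":-1,"ty":-0.2,"tz":0,"rx":0,"ry":0,"rz":0,"gripper":0.75},{"tx":-1,"ty":-0.2,"tz":0,"rx":0,"ry":0,"rz":0,"gripper":0.75}]' 25
python3 -m pendant '[{"tx":-0.5,"ty":0,"tz":0,"rx":0,"ry":0,"rz":0,"gripper":0.75},{"tx":0,"ty":0,"tz":0,"rx":0,"ry":0,"rz":0,"gripper":0.75},{"tx":0,"ty":0,"tz":0,"rx":0,"ry":0,"rz":0,"gripper":0.75},{"tx":0,"ty":0,"tz":0,"rx":0,"ry":0,"rz":0,"gripper":0.75},{"tx":0,"ty":0,"tz":0,"rx":0,"ry":0,"rz":0,"gripper":0.75},{"tx":0,"ty":0,"tz":0,"rx":0,"ry":0,"rz":0,"gripper":0.75},{"tx":0,"ty":0,"tz":0,"rx":0,"ry":0,"rz":0,"gripper":0.75},{"tx":0,"ty":0,"tz":0,"rx":0,"ry":0,"rz":0,"gripper":0.75}]' 25
python3 - <<'E'
from h import *
s=sensors.get_state();im=camera("wrist");np.save("pics/w3.npy",im);cv2.imwrite("pics/w3.png",im[:,:,::-1])
show("wrist",im,"org",.062,s);show("wrist",im,"yel",.03,s);show("wrist",im,"blue",.042,s);show("wrist",im,"red",.08,s,8);show("wrist",im,"blk",.132,s,200)
E
```

```text
clock: 10.92
position: [0.4928, -0.3412, 0.3823]
tcp_rot: [3.141, 0.001, 1.558]
wrist_force: [-0.7, 0.4, 0.0]
opening: 0.752
grip_force: 0.0
clock: 11.58
position: [0.4934, -0.3519, 0.3813]
tcp_rot: [3.142, -0.0, 1.56]
wrist_force: [-0.8, 0.8, -0.1]
opening: 0.747
grip_force: 0.0
wrist red [252. 132.] area 123.5 xy mm 441.9 -262.4 size [ 6.9 15.5] ang 87.3
wrist blk [187. 440.] area 1120.5 xy mm 364.0 -522.1 size [64.  35.7] ang 89.1
wrist blk [ 48. 434.] area 240.5 xy mm 176.4 -561.0 size [87.5 27.6] ang 40.4
wrist blk [404. 340.] area 591.5 xy mm 554.9 -412.7 size [12.2 77.7] ang 20.3
wrist blk [240. 338.] area 897.5 xy mm 430.2 -410.1 size [85.7 12.7] ang 67.8
```

View pics/w3.png

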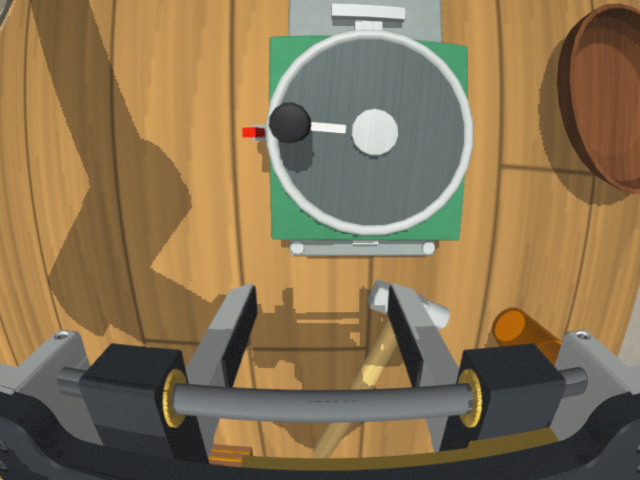

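The hub is at (375,132), the knob top at about (290,122) and the red pointer at (250,132). I'll refine these, and take one top picture to check the tile.

```bash
python3 - <<'E'
from h import *
s=sensors.get_state();im=np.load("pics/w3.npy")
COL["blk"]=((0,0,0),(180,255,48));COL["wht"]=((0,0,170),(180,40,255))
show("wrist",im,"blk",.132,s,100,(255,90,330,160));show("wrist",im,"wht",.083,s,300,(345,100,410,160));show("wrist",im,"wht",.077,s,300,(345,100,410,160))
COL["rim"]=((0,0,140),(180,60,255))
m=cv2.inRange(cv2.cvtColor(im,cv2.COLOR_RGB2HSV),*COL["rim"]);ys,xs=np.nonzero(m)
W=np.array([onz("wrist",(x,y),.077,s)[:2] for x,y in zip(xs,ys) if 255<x<485 and 20<y<245])
r=np.hypot(*(W-[.534,-.261]).T);W=W[(r>.07)&(r<.09)]
A=np.c_[2*W,np.ones(len(W))];c=np.linalg.lstsq(A,(W**2).sum(1),rcond=None)[0];print("rim centre",c[:2],"r",np.sqrt(c[2]+c[0]**2+c[1]**2),len(W))
t=camera("top");cv2.imwrite("pics/t3.png",t[:,:,::-1]);np.save("pics/t3.npy",t)
show("top",t,"blue",.042);show("top",t,"yel",.03,roi=(380,190,450,260))
E
```

```text
Traceback (most recent call last):
  File "h.py", line 11, in onz
    o,d=ray(name,px,st);return o+d*(z-o[2])/d[2]
        ~~~^^^^^^^^^^^^
  File "h.py", line 5, in ray
    c=calibration(name);K=c["mtx"];d=np.array([(px[0]-K[0,2])/K[0,0],(px[1]-K[1,2])/K[1,1],1])
ValueError: time passes only in moves, steps and waits
```

```bash
sed -i 's/^from bench.*/from bench import sensors,camera,calibration as _cal\nfrom functools import lru_cache\ncalibration=lru_cache(None)(_cal)/' h.py; python3 - <<'E'
from h import *
s=sensors.get_state();im=np.load("pics/w3.npy")
hsv=cv2.cvtColor(im,cv2.COLOR_RGB2HSV);print(hsv[122,290],hsv[105,290],hsv[132,375],hsv[132,350],hsv[90,330],hsv[160,300])
def circ(W):
    A=np.c_[2*W,np.ones(len(W))];c=np.linalg.lstsq(A,(W**2).sum(1),rcond=None)[0];return c[:2]*1000,1000*np.sqrt(c[2]+c[0]**2+c[1]**2),len(W)
m=cv2.inRange(hsv,(0,0,150),(180,40,255));ys,xs=np.nonzero(m)
W=np.array([onz("wrist",(x,y),.077,s)[:2] for x,y in zip(xs,ys) if 255<x<485 and 20<y<245])
r=np.hypot(*(W-[.534,-.261]).T);print("rim",circ(W[(r>.07)&(r<.09)]),"hub",[onz("wrist",(375,132),z,s)[:2]*1000 for z in(.077,.083)])
print("knob",onz("wrist",(290,122),.132,s))
t=camera("top");cv2.imwrite("pics/t3.png",t[:,:,::-1]);np.save("pics/t3.npy",t)
show("top",t,"blue",.042);show("top",t,"yel",.03,amin=10,roi=(380,190,450,260));show("top",t,"blk",.132,amin=30,roi=(450,180,560,270))
E
```

```text
[110  12  63] [120  10  74] [ 60   5 222] [ 77  21 111] [ 90  18 113] [86 23 79]
rim (array([ 532.75522796, -261.69138   ]), np.float64(78.62355192278673), 6944) hub [array([ 534.11929485, -264.48073875]), array([ 533.2719146 , -264.54067487])]
knob [ 0.47457588 -0.25852537  0.132     ]
top blue [412. 220.] area 493.0 xy mm 535.1 -101.6 size [45.2 45.2] ang 1.3
top yel [411. 220.] area 173.5 xy mm 536.2 -102.2 size [61.3 59.5] ang 89.4
top blk [507. 248.] area 230.5 xy mm 471.2 -248.3 size [24.8 36.4] ang 9.1
```

The tile sits on the square: (535.1,−101.6) against (536.2,−102.2). Now I'll go to the knob.

```bash
python3 -m pendant '[{"tx":0.5,"ty":-0.15,"tz":0,"rx":0,"ry":0,"rz":0,"gripper":0.75},{"tx":0.8,"ty":-0.2,"tz":0,"rx":0,"ry":0,"rz":0,"gripper":0.75},{"tx":1,"ty":-0.2,"tz":0,"rx":0,"ry":0,"rz":0,"gripper":0.75},{"tx":0.8,"ty":-0.2,"tz":0.2,"rx":0,"ry":0,"rz":0,"gripper":0.75},{"tx":0.6,"ty":0,"tz":0.4,"rx":0,"ry":0,"rz":0,"gripper":0.75},{"tx":0,"ty":0,"tz":0.5,"rx":0,"ry":0,"rz":0,"gripper":0.75},{"tx":0,"ty":0,"tz":0,"rx":0,"ry":0,"rz":0,"gripper":0.75},{"tx":0,"ty":0,"tz":0,"rx":0,"ry":0,"rz":0,"gripper":0.75}]' 30
python3 - <<'E'
from h import *
s=sensors.get_state();im=camera("wrist");np.save("pics/w4.npy",im);cv2.imwrite("pics/w4.png",im[:,:,::-1])
need(.4746,-.2585,.113,np.radians(89.3),s)
E
```

```text
clock: 12.35
position: [0.4752, -0.2591, 0.3535]
tcp_rot: [-3.141, -0.001, 1.559]
wrist_force: [-0.3, -0.1, -0.2]
opening: 0.746
grip_force: 0.0
shift [ 0.02 -0.02  2.42] rot [-0.01 -0.01  0.01]
```

View pics/w4.png

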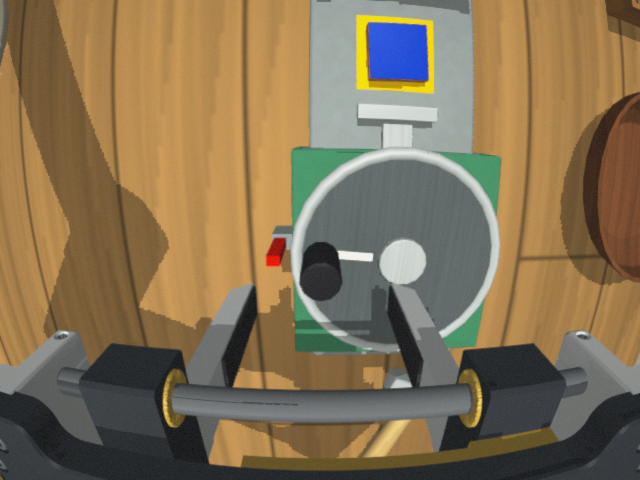

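The tile lies flat inside the yellow square (at (397,53)). The knob top is at (321,281), centred between the fingers, so I'll descend.

```bash
python3 -c "
from h import *
s=sensors.get_state();print(onz('wrist',(321,281),.132,s),onz('wrist',(403,261),.083,s))"
python3 -m pendant '[{"tx":0,"ty":0,"tz":0.3,"rx":0,"ry":0,"rz":0,"gripper":0.75},{"tx":0,"ty":0,"tz":0.5,"rx":0,"ry":0,"rz":0,"gripper":0.75},{"tx":0,"ty":0,"tz":0.6,"rx":0,"ry":0,"rz":0,"gripper":0.75},{"tx":0,"ty":0,"tz":0.6,"rx":0,"ry":0,"rz":0,"gripper":0.75},{"tx":0,"ty":0,"tz":0.4,"rx":0,"ry":0,"rz":0,"gripper":0.75},{"tx":0,"ty":0,"tz":0,"rx":0,"ry":0,"rz":0,"gripper":0.75},{"tx":0,"ty":0,"tz":0,"rx":0,"ry":0,"rz":0,"gripper":0.75},{"tx":0,"ty":0,"tz":0,"rx":0,"ry":0,"rz":0,"gripper":0.75}]' 30
```

```text
[ 0.47449068 -0.25830492  0.132     ] [ 0.53388714 -0.26398808  0.083     ]
clock: 13.07
position: [0.4759, -0.2603, 0.2943]
tcp_rot: [3.14, 0.001, 1.558]
wrist_force: [-0.3, 0.2, -0.6]
opening: 0.75
grip_force: 0.0
```

```bash
python3 -m pendant '[{"tx":0.08,"ty":-0.05,"tz":0,"rx":0,"ry":0,"rz":0,"gripper":0.2},{"tx":0,"ty":0,"tz":0,"rx":0,"ry":0,"rz":0,"gripper":0.2},{"tx":0,"ty":0,"tz":0,"rx":0,"ry":0,"rz":0,"gripper":0.2},{"tx":0,"ty":0,"tz":0,"rx":0,"ry":0,"rz":0,"gripper":0.2},{"tx":0,"ty":0,"tz":0,"rx":0,"ry":0,"rz":0,"gripper":0.2},{"tx":0,"ty":0,"tz":0,"rx":0,"ry":0,"rz":0,"gripper":0.2},{"tx":0,"ty":0,"tz":0,"rx":0,"ry":0,"rz":0,"gripper":0.2},{"tx":0,"ty":0,"tz":0,"rx":0,"ry":0,"rz":0,"gripper":0.2}]' 30
python3 -m pendant '[{"tx":0,"ty":0,"tz":0,"rx":0,"ry":0,"rz":0,"gripper":0.2},{"tx":0,"ty":0,"tz":0,"rx":0,"ry":0,"rz":0,"gripper":0.2},{"tx":0,"ty":0,"tz":0,"rx":0,"ry":0,"rz":0,"gripper":0.2},{"tx":0,"ty":0,"tz":0,"rx":0,"ry":0,"rz":0,"gripper":0.2},{"tx":0,"ty":0,"tz":0,"rx":0,"ry":0,"rz":0,"gripper":0.2},{"tx":0,"ty":0,"tz":0,"rx":0,"ry":0,"rz":0,"gripper":0.2},{"tx":0,"ty":0,"tz":0,"rx":0,"ry":0,"rz":0,"gripper":0.2},{"tx":0,"ty":0,"tz":0,"rx":0,"ry":0,"rz":0,"gripper":0.2}]' 30
python3 -c "
from h import *
s=sensors.get_state();print(s['wrist_force'],s['position'],s['torque'])"
```

```text
clock: 13.73
position: [0.4742, -0.2579, 0.2937]
tcp_rot: [-3.141, 0.0, 1.559]
wrist_force: [-1.2, -0.7, 1.3]
opening: 0.275
grip_force: 30.0
clock: 14.4
position: [0.4742, -0.2579, 0.2937]
tcp_rot: [-3.141, 0.0, 1.559]
wrist_force: [-2.1, -0.1, 2.7]
opening: 0.272
grip_force: 30.0
[-2.13130634 -0.09561742  2.73380677] [ 0.47418762 -0.25788933  0.29369399] [-0.05302161  0.3554571  -0.04022232]
```

```bash
python3 -m pendant '[{"tx":-0.47,"ty":0.007,"tz":0,"rx":0,"ry":0,"rz":0,"gripper":0.2},{"tx":-0.46,"ty":0.099,"tz":0,"rx":0,"ry":0,"rz":0,"gripper":0.2},{"tx":-0.432,"ty":0.187,"tz":0,"rx":0,"ry":0,"rz":0,"gripper":0.2},{"tx":-0.387,"ty":0.268,"tz":0,"rx":0,"ry":0,"rz":0,"gripper":0.2},{"tx":-0.327,"ty":0.338,"tz":0,"rx":0,"ry":0,"rz":0,"gripper":0.2},{"tx":-0.255,"ty":0.395,"tz":0,"rx":0,"ry":0,"rz":0,"gripper":0.2},{"tx":-0.173,"ty":0.437,"tz":0,"rx":0,"ry":0,"rz":0,"gripper":0.2},{"tx":-0.084,"ty":0.463,"tz":0,"rx":0,"ry":0,"rz":0,"gripper":0.2}]' 30
cat > phi.py <<'E'
from h import *
import sys
C=np.array([.5336,-.2635]);y=-.012
s=sensors.get_state();d=s["position"][:2]-C
print(s["position"].round(4),"r mm",np.hypot(*d)*1000,"phi deg",np.degrees(np.arctan2(-d[1],-d[0])-y),"F",s["wrist_force"].round(1),"T",s["torque"].round(2),"op",s["opening"])
E
python3 phi.py
```

```text
clock: 15.07
position: [0.5291, -0.3239, 0.2937]
tcp_rot: [-3.141, -0.002, 1.557]
wrist_force: [-3.0, 5.8, 6.9]
opening: 0.268
grip_force: 30.0
[ 0.5291 -0.3239  0.2937] r mm 60.613330412487464 phi deg 86.41819235225454 F [-3.   5.8  6.9] T [ 1.08  0.52 -0.01] op 0.2676556545928362
```

```bash
python3 -m pendant '[{"tx":0.037,"ty":0.47,"tz":0,"rx":0,"ry":0,"rz":0,"gripper":0.2},{"tx":0.099,"ty":0.46,"tz":0,"rx":0,"ry":0,"rz":0,"gripper":0.2},{"tx":0.187,"ty":0.432,"tz":0,"rx":0,"ry":0,"rz":0,"gripper":0.2},{"tx":0.268,"ty":0.387,"tz":0,"rx":0,"ry":0,"rz":0,"gripper":0.2},{"tx":0.338,"ty":0.327,"tz":0,"rx":0,"ry":0,"rz":0,"gripper":0.2},{"tx":0.395,"ty":0.255,"tz":0,"rx":0,"ry":0,"rz":0,"gripper":0.2},{"tx":0.437,"ty":0.173,"tz":0,"rx":0,"ry":0,"rz":0,"gripper":0.2},{"tx":0.463,"ty":0.084,"tz":0,"rx":0,"ry":0,"rz":0,"gripper":0.2}]' 30 | tail -1
python3 phi.py
```

```text
grip_force: 30.0
[ 0.5939 -0.2701  0.2937] r mm 60.70384584906915 phi deg 174.433496580669 F [-6.3 -2.9  5.7] T [-0.41  1.13 -0.03] op 0.2681039067676016
```

```bash
python3 -m pendant '[{"tx":0.47,"ty":-0.037,"tz":0,"rx":0,"ry":0,"rz":0,"gripper":0.2},{"tx":0.46,"ty":-0.099,"tz":0,"rx":0,"ry":0,"rz":0,"gripper":0.2},{"tx":0.432,"ty":-0.187,"tz":0,"rx":0,"ry":0,"rz":0,"gripper":0.2},{"tx":0.387,"ty":-0.268,"tz":0,"rx":0,"ry":0,"rz":0,"gripper":0.2},{"tx":0.327,"ty":-0.338,"tz":0,"rx":0,"ry":0,"rz":0,"gripper":0.2},{"tx":0.255,"ty":-0.395,"tz":0,"rx":0,"ry":0,"rz":0,"gripper":0.2},{"tx":0.173,"ty":-0.437,"tz":0,"rx":0,"ry":0,"rz":0,"gripper":0.2},{"tx":0.084,"ty":-0.463,"tz":0,"rx":0,"ry":0,"rz":0,"gripper":0.2}]' 30 | tail -1
python3 phi.py
```

```text
grip_force: 30.0
[ 0.5399 -0.2033  0.2937] r mm 60.48448528251021 phi deg -95.25040821732335 F [ 2.4 -5.1 -1.9] T [-1.08 -0.44 -0.03] op 0.27560445098113345
```

```bash
python3 -m pendant '[{"tx":-0.037,"ty":-0.47,"tz":0,"rx":0,"ry":0,"rz":0,"gripper":0.2},{"tx":-0.099,"ty":-0.46,"tz":0,"rx":0,"ry":0,"rz":0,"gripper":0.2},{"tx":-0.187,"ty":-0.432,"tz":0,"rx":0,"ry":0,"rz":0,"gripper":0.2},{"tx":-0.268,"ty":-0.387,"tz":0,"rx":0,"ry":0,"rz":0,"gripper":0.2},{"tx":-0.338,"ty":-0.327,"tz":0,"rx":0,"ry":0,"rz":0,"gripper":0.2},{"tx":-0.395,"ty":-0.255,"tz":0,"rx":0,"ry":0,"rz":0,"gripper":0.2},{"tx":-0.437,"ty":-0.173,"tz":0,"rx":0,"ry":0,"rz":0,"gripper":0.2},{"tx":-0.4,"ty":-0.084,"tz":0,"rx":0,"ry":0,"rz":0,"gripper":0.2}]' 30 | tail -1
python3 -m pendant '[{"tx":0,"ty":0,"tz":0,"rx":0,"ry":0,"rz":0,"gripper":0.2},{"tx":0,"ty":0,"tz":0,"rx":0,"ry":0,"rz":0,"gripper":0.2},{"tx":0,"ty":0,"tz":0,"rx":0,"ry":0,"rz":0,"gripper":0.2},{"tx":0,"ty":0,"tz":0,"rx":0,"ry":0,"rz":0,"gripper":0.2},{"tx":0,"ty":0,"tz":0,"rx":0,"ry":0,"rz":0,"gripper":0.2},{"tx":0,"ty":0,"tz":0,"rx":0,"ry":0,"rz":0,"gripper":0.2},{"tx":0,"ty":0,"tz":0,"rx":0,"ry":0,"rz":0,"gripper":0.2},{"tx":0,"ty":0,"tz":0,"rx":0,"ry":0,"rz":0,"gripper":0.2}]' 30 | tail -1
python3 phi.py
python3 - <<'E'
from h import *
s=sensors.get_state()
t=camera("top");np.save("pics/t5.npy",t);im=camera("wrist");cv2.imwrite("pics/w5.png",im[:,:,::-1]);cv2.imwrite("pics/t5.png",t[:,:,::-1])
show("top",t,"blue",.042);show("wrist",im,"blue",.042,s);show("wrist",im,"red",.08,s,20)
E
```

```text
grip_force: 30.0
grip_force: 30.0
[ 0.4738 -0.257   0.2937] r mm 60.20013640801986 phi deg -5.557951018027667 F [ 5.  -2.2 -2.9] T [-0.45 -0.96 -0.01] op 0.2704004016590978
top blue [356. 220.] area 498.0 xy mm 537.2 5.9 size [44.6 43.3] ang 89.3
wrist red [266. 284.] area 584.5 xy mm 441.2 -253.7 size [27.6 10.2] ang 69.6
```

View pics/w5.png

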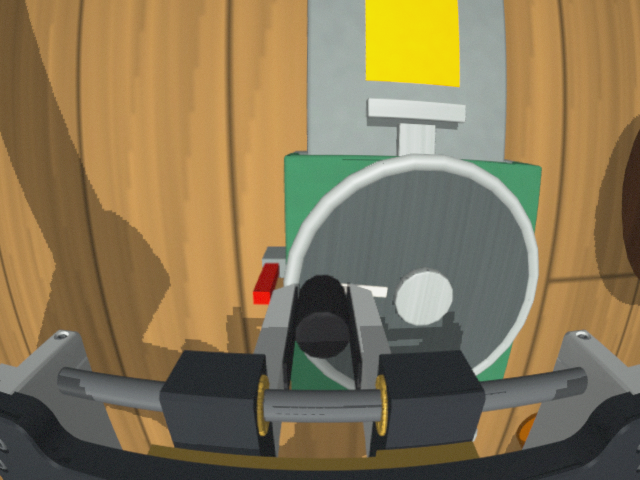

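The tile is through: top view gives y=+6 mm, which is feeder y≈269. The knob is about 5.6° short of home, so I'll finish the turn.

```bash
python3 -m pendant '[{"tx":-0.12,"ty":0,"tz":0,"rx":0,"ry":0,"rz":0,"gripper":0.2},{"tx":-0.11,"ty":0.01,"tz":0,"rx":0,"ry":0,"rz":0,"gripper":0.2},{"tx":0,"ty":0,"tz":0,"rx":0,"ry":0,"rz":0,"gripper":0.2},{"tx":0,"ty":0,"tz":0,"rx":0,"ry":0,"rz":0,"gripper":0.2},{"tx":0,"ty":0,"tz":0,"rx":0,"ry":0,"rz":0,"gripper":0.2},{"tx":0,"ty":0,"tz":0,"rx":0,"ry":0,"rz":0,"gripper":0.2},{"tx":0,"ty":0,"tz":0,"rx":0,"ry":0,"rz":0,"gripper":0.2},{"tx":0,"ty":0,"tz":0,"rx":0,"ry":0,"rz":0,"gripper":0.2}]' 30 | tail -1
python3 phi.py
```

```text
grip_force: 30.0
[ 0.4738 -0.262   0.2937] r mm 59.864233808300334 phi deg -0.7493459557864336 F [ 3.9  1.1 -0.5] T [ 0.07 -0.82 -0.08] op 0.2736528314853454
```

```bash
python3 -m pendant '[{"tx":-0.03,"ty":0,"tz":0,"rx":0,"ry":0,"rz":0,"gripper":0.2},{"tx":0,"ty":0,"tz":0,"rx":0,"ry":0,"rz":0,"gripper":0.2},{"tx":0,"ty":0,"tz":0,"rx":0,"ry":0,"rz":0,"gripper":0.2},{"tx":0,"ty":0,"tz":0,"rx":0,"ry":0,"rz":0,"gripper":0.75},{"tx":0,"ty":0,"tz":0,"rx":0,"ry":0,"rz":0,"gripper":0.75},{"tx":0,"ty":0,"tz":0,"rx":0,"ry":0,"rz":0,"gripper":0.75},{"tx":0,"ty":0,"tz":0,"rx":0,"ry":0,"rz":0,"gripper":0.75},{"tx":0,"ty":0,"tz":0,"rx":0,"ry":0,"rz":0,"gripper":0.75}]' 30 
python3 phi.py
python3 -m pendant '[{"tx":0,"ty":0,"tz":0,"rx":0,"ry":0,"rz":0,"gripper":0.75},{"tx":0,"ty":0,"tz":0,"rx":0,"ry":0,"rz":0,"gripper":0.75},{"tx":0,"ty":0,"tz":0,"rx":0,"ry":0,"rz":0,"gripper":0.75},{"tx":0,"ty":0,"tz":-0.4,"rx":0,"ry":0,"rz":0,"gripper":0.75},{"tx":0,"ty":0,"tz":-0.8,"rx":0,"ry":0,"rz":0,"gripper":0.75},{"tx":0,"ty":0,"tz":-1,"rx":0,"ry":0,"rz":0,"gripper":0.75},{"tx":0,"ty":0,"tz":-1,"rx":0,"ry":0,"rz":0,"gripper":0.75},{"tx":0,"ty":0,"tz":-0.4,"rx":0,"ry":0,"rz":0,"gripper":0.75}]' 30 
python3 -m pendant '[{"tx":-0.5,"ty":0.15,"tz":0,"rx":0,"ry":0,"rz":0,"gripper":0.75},{"tx":-1,"ty":0.2,"tz":0,"rx":0,"ry":0,"rz":0,"gripper":0.75},{"tx":-1,"ty":0.2,"tz":0,"rx":0,"ry":0,"rz":0,"gripper":0.75},{"tx":-0.8,"ty":0.2,"tz":0,"rx":0,"ry":0,"rz":0,"gripper":0.75},{"tx":-0.4,"ty":0,"tz":0,"rx":0,"ry":0,"rz":0,"gripper":0.75},{"tx":0,"ty":0,"tz":0,"rx":0,"ry":0,"rz":0,"gripper":0.75},{"tx":0,"ty":0,"tz":0,"rx":0,"ry":0,"rz":0,"gripper":0.75},{"tx":0,"ty":0,"tz":0,"rx":0,"ry":0,"rz":0,"gripper":0.75}]' 30 
python3 - <<'E'
from h import *
s=sensors.get_state();im=camera("wrist");cv2.imwrite("pics/w6.png",im[:,:,::-1]);t=camera("top");cv2.imwrite("pics/t6.png",t[:,:,::-1])
show("wrist",im,"red",.08,s,20);show("top",t,"blue",.042)
E
```

```text
clock: 19.17
position: [0.4733, -0.2628, 0.2934]
tcp_rot: [-3.14, -0.0, 1.559]
wrist_force: [0.2, 0.3, 0.6]
opening: 0.591
grip_force: 0.0
[ 0.4733 -0.2628  0.2934] r mm 60.281612846218785 phi deg 0.061114239522349435 F [0.2 0.3 0.6] T [-0.07 -0.16 -0.02] op 0.5910351624149188
clock: 19.83
position: [0.4744, -0.2632, 0.3877]
tcp_rot: [3.136, 0.004, 1.559]
wrist_force: [0.9, -0.4, 0.4]
opening: 0.75
grip_force: 0.0
clock: 20.5
position: [0.491, -0.3547, 0.3829]
tcp_rot: [-3.14, -0.002, 1.559]
wrist_force: [0.7, 0.6, 0.1]
opening: 0.752
grip_force: 0.0
wrist red [257. 129.] area 110.5 xy mm 441.6 -262.5 size [ 6.9 14.8] ang 87.3
top blue [356. 220.] area 498.5 xy mm 537.2 5.9 size [44.6 43.3] ang 89.3
```

View pics/w6.png

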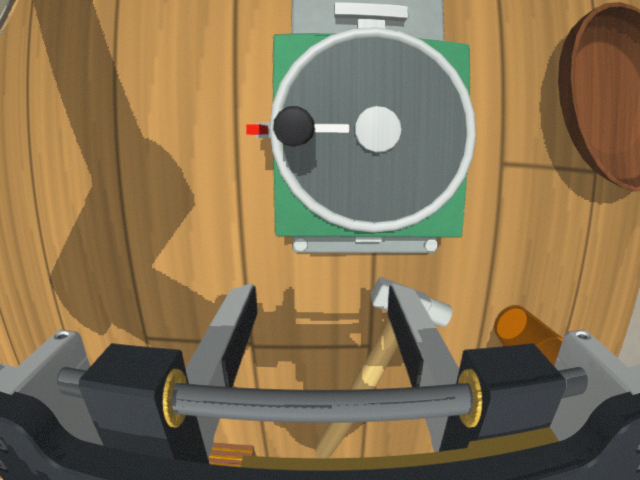

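The red pointer (257,129), spoke (315–349,128) and hub (378,129) are in line. The pusher is back, the tile is beyond the gate and the gripper is clear.

```bash
python3 -c "
from bench import job;print(job.hand_in())"
```

```text
the job is handed in; nothing more can be done
None
```

I placed the blue tile on the yellow square, turned the wheel one full revolution, and handed the job in at about 20.6 s: the tile is through the gate, the pusher is back, and the knob is at the red pointer and released.

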